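# Tip a heat sink onto its fins and square it up in the assembly jig

### The arm

A 7-joint arm with a two-finger parallel gripper is mounted at the origin on the work surface. World frame = base frame: x ahead of the robot, y to its left, z up, the work surface at z = 0. Lengths are in m, angles in rad, forces in N, time in s.
With the tool pointing down it reaches from about 0.425 to 0.875 m from the base axis. Payload 4.7 kg.
Tool frame: the origin (TCP) lies on the centre line of the jaws, within the pads' length; the fingertips stand 19 mm ahead of it and the grasp point (between the pads) is the TCP; z points along the fingers, y is the line along which they close (so a half turn about z gives the same grasp; the last joint's range is limited). The gripper opens to 87 mm and grips with 3 to 60 N. Pads are 19 mm wide; open, the fingers measure 117 mm over their backs; the gripper's body (75 mm by 190 mm) begins 51 mm behind the grasp point.
Start: joints at [-1.187, 0.321, -0.07, 1.45, 0.023, 1.371, -0.057], TCP at [0.235, 0.606, 0.242] pointing down, gripper open.
Joint ranges: [-2.86, 2.86], [-0.3, 2.09], [-1.38, 1.24], [0.06, 2.45], [-1.56, 4.7], [0.09, 2.05], [-2.69, 2.69]. Speed limits (rad/s): [2.57, 2.57, 3.14, 3.14, 3.14, 3.14, 3.14].

### API

Orientations are given as a unit quaternion [x, y, z, w].
In Python, from cell import r gives the robot as it stands.
- The arm moves only by the shell command python3 -m handwheel 'ROWS'. ROWS is a JSON object of lists of equal length, an entry for each row: "claw": the opening, from 0 (shut) to 1 (fully open); "offset": the shift along the world's x, y, z in cm, a list of three; "spin": the turn about the world's z in degrees. A call has exactly 5 rows; each row shifts and turns the commanded pose from where the row before left it; what a row does not reach is not made up. A row lasts 1/8 s, in which the tool goes at most 62.5 mm and 10.7 degrees, less where a joint would pass 70% of its speed; a pose out of reach is approached as far as the arm can. A call with a gripper value outside its range is refused whole. The fingers move at their own pace and stop on an object; the grip force is fixed at half the most. Time passes only in rows, so rows that do not move let the fingers close, or fill a call up. It gives the time, the measured TCP pose, the force, the opening and the grip force at its end, in the units of the state.
- r.get_state(): the state, without advancing time (a new reading comes with each control period).
- r.read_camera(name): name is "side" or "top"; returns the picture (384x512x3 uint8, red, green, blue); there is no depth.
- r.camera_info(name): a dict with "fx", "fy", "cx", "cy" (pixels), "D" ([k1, k2, p1, p2, k3] as OpenCV has them; the pictures are not rectified), "pose" (4x4, takes a point from camera to world coordinates). Camera axes: x right, y down, z forward; pixel columns grow to the right and rows downward; lengths in m; the calibration is good to about 2 mm. A picture is of the moment at which its call begins. camera_info takes no time and is no camera call.
- r.close_job(): hands the job in; it is judged then, once.
The state is a dict: "time": time; "joints": joint angles; "dq": joint speeds; "effort": joint torques, N m; "tool_pos": TCP position; "tool_rot": TCP orientation; "wrist_force": force on the tool from outside, world axes, zero at the start; "ft_torque": the same for the moment, N m; "width": opening from 0.0 (shut) to 1.0 (fully open); "gripper_force": force on a finger pad.
Only numpy, scipy, OpenCV 4.12 (cv2) and the standard library are available. Lean on these libraries where they do the work, as an engineer would, in place of code of your own. Each camera call takes 0.05 s, during which the arm holds its last target. There are 200 camera calls.

### The job

The aluminium heat sink stands on end: push it high on its flat face so that it topples onto its fins, flat face up, without lifting it off the bench. Then slide it along the bench until its leading end bears flush and square on the face plate of the jig's stop bar, press it home firmly there for a second (about 12 newtons at the hand), and let go. The stop is only held by friction and must not be shifted, and the spool, bottle and meter are to be left alone.

Things in the scene. Friction and masses are not known exactly. Their poses are not given: they have to be found in the camera images.
- heat_sink: Loose aluminium heat sink, 150 long, 90 wide, 50 mm thick, about 0.7 kg, standing on end. One broad side is a flat plate with small dark holes, the other has eight deep fins along its length, facing the stop bar within 20 degrees. Origin: centre of the end it stands on; z along its length, x out of the fin side (flat face x = -25 mm, fin tips +25), y across. Toppled right, x points straight down.
- sink_center (a point): Centre of the heat sink, same axes as heat_sink: 75 mm above the bench while standing, 25 mm when lying on its fins. The weight lies about 8 mm from here towards the flat plate, so it must be tipped some 23 degrees (about 50 mm of push at 115 mm height) before it falls by itself. Pushed in its lower half it may only slide.
- sink_top (a point): Centre of the heat sink's upper end face, same axes. After toppling this is the leading end that must bear on the face plate; the end to push on is the opposite one, 150 mm behind it. Sliding the lying heat sink over the bench takes about 3 to 7 N. Have it nearly square before it meets the plate: at more than about 5 degrees a corner jams there.
- stop_bar: Stop bar of the jig, 300 mm long, 42 high, with a face plate (290 x 34 mm) on screws before it. Origin: middle of the bar's front, bench level; x into the bar (push direction), y along it. The plate face stands 2 to 28 mm in front of the origin, not measured: feel for it. Friction holds the bar: it slides from 20 N. Press it with over 5 N: 12 N on the tool is enough.
- solder_spool: Bystander: solder spool, 60 mm across and 60 mm high with blue flanges, standing; origin at the centre of its underside.
- bottle: Bystander: green glass bottle, 62 mm across, 230 mm high, standing; origin at the centre of its underside.
- meter: Bystander: hand-held meter lying on its back, 150 x 75 mm, 34 mm high with a 6 mm dial on top; origin at the centre of its underside, x along its length.
Mind the look-alikes: they are no part of the job. Of the things like the heat_sink, leave any that is blue; of the rest the smaller one is meant.

How it is judged:
On the way, in this order (a step that is already met when the one before it is completed fails the run):
1. the heat sink lies on its fins on the bench, at rest, not against the stop (angle between sink_center's own x axis and vertical above 3.05 rad and linear speed of heat_sink below 0.02 m/s and angular speed of heat_sink below 0.1 rad/s and contact force between heat_sink and stop_bar below 0.5 N), for 0.2 s.
2. lying so, it is pressed flush and square on the stop bar with more than 5 N (angle between sink_center's own x axis and vertical above 3.05 rad and x of sink_top in the frame of stop_bar above -0.0305 m and angle between the z axis of sink_center and the x axis of stop_bar, either way round below 0.05 rad and y of sink_top in the frame of stop_bar between -0.1 and 0.1 m and contact force between heat_sink and stop_bar above 5 N), for 0.3 s.
At the end, for the whole second after the job is handed in: The heat sink lies on its fins (flat face up, within 5 degrees), released and at rest, its leading end left at the face plate (no more than 30.5 mm before the stop bar's own front) and square to it within 0.05 rad, the whole end on the bar (its middle within 100 mm of the bar's middle) (angle between sink_center's own x axis and vertical above 3.05 rad and x of sink_top in the frame of stop_bar above -0.0305 m and angle between the z axis of sink_center and the x axis of stop_bar, either way round below 0.05 rad and y of sink_top in the frame of stop_bar between -0.1 and 0.1 m and linear speed of heat_sink below 0.02 m/s and angular speed of heat_sink below 0.1 rad/s); the robot touches nothing.
It fails at once if the stop bar is shifted by more than 2 mm (distance of stop_bar from where it was at the start of the episode above 0.002 m).
It fails at once if the heat sink is lifted off the bench (centre above 100 mm) (height (world z) of sink_center above 0.1 m).
It fails at once if the solder spool is moved by more than 20 mm or tipped (distance of solder_spool from where it was at the start of the episode above 0.02 m or angle between solder_spool's own z axis and vertical above 0.3 rad).
It fails at once if the bottle is moved by more than 20 mm or tipped (distance of bottle from where it was at the start of the episode above 0.02 m or angle between bottle's own z axis and vertical above 0.3 rad).
It fails at once if the meter is moved by more than 20 mm or tipped (distance of meter from where it was at the start of the episode above 0.02 m or angle between meter's own z axis and vertical above 0.3 rad).
It also fails if it takes over 66 s, if anything falls off the work surface, if the arm or the gripper's body presses on something with over 40 N, if the wrist force passes 120 N, or if a joint passes its speed limit or range.

## Working session

There is one attempt and no reset: what is moved stays moved. The work goes in short steps, Python scripts to look and compute and a shell command to move; the robot and the scene stay as the last step left them, time stands still between calls to the robot, and variables do not carry over. Pictures are saved under pics/ and viewed, at most 10 in all, crops included, and the job is handed in when it is done.

```bash
mkdir -p pics
cat > h.py <<'E'
import numpy as np, cv2
from cell import r
def snap(n,f,crop=None,s=1):
    im=r.read_camera(n)[:,:,::-1]
    if crop: a,b,c,d=crop; im=im[b:d,a:c]
    if s!=1: im=cv2.resize(im,None,fx=s,fy=s,interpolation=cv2.INTER_CUBIC)
    cv2.imwrite('pics/'+f,im)
def K(n):
    i=r.camera_info(n); return np.array([[i['fx'],0,i['cx']],[0,i['fy'],i['cy']],[0,0,1.]]),np.array(i['D'],float),np.array(i['pose'])
def pt(n,uv,z):
    k,D,T=K(n); uv=np.array(uv,float).reshape(-1,1,2)
    d=cv2.undistortPoints(uv,k,D)[:,0]; d=np.c_[d,np.ones(len(d))]@T[:3,:3].T; o=T[:3,3]
    return o+d*((np.array(z)-o[2])/d[:,2])[:,None] if np.ndim(z) else o+d*((z-o[2])/d[:,2])[:,None]
def px(n,P):
    k,D,T=K(n); Ti=np.linalg.inv(T)
    return cv2.projectPoints(np.array(P,float).reshape(-1,1,3),cv2.Rodrigues(Ti[:3,:3])[0],Ti[:3,3],k,D)[0][:,0]
E
python3 - <<'E'
from h import *
snap('top','t1.png',s=1.5); snap('side','s1.png',s=1.5)
for n in('top','side'): print(r.camera_info(n))
s=r.get_state();print(s['tool_rot'],s['wrist_force'],s['time'])
E
```

```text
{'fx': 414.8258954586204, 'fy': 414.8258954586204, 'cx': 255.69444649474536, 'cy': 186.8828229156962, 'D': array([-0.01173122,  0.        ,  0.        ,  0.        ,  0.        ]), 'pose': array([[ 0.00517472, -0.98574019,  0.1681948 ,  0.3249762 ],
       [-0.99993147, -0.00686699, -0.0094813 ,  0.0408152 ],
       [ 0.01050109, -0.16813421, -0.98570818,  1.55117336],
       [ 0.        ,  0.        ,  0.        ,  1.        ]])}
{'fx': 492.1533830802268, 'fy': 492.1533830802268, 'cx': 261.38067813078806, 'cy': 185.5419938268448, 'D': array([-0.06368278,  0.        ,  0.        ,  0.        ,  0.        ]), 'pose': array([[ 0.9987358 , -0.04276589,  0.02641734,  0.54609258],
       [-0.04776318, -0.64356348,  0.76390099, -1.15374897],
       [-0.01566767, -0.76419705, -0.64479252,  1.14118783],
       [ 0.        ,  0.        ,  0.        ,  1.        ]])}
[ 1.83855343e-01  9.82952944e-01 -8.43853053e-04 -1.00396823e-04] [-0.11822655 -0.15402302  0.72933623] 0.1
```

View pics/t1.png

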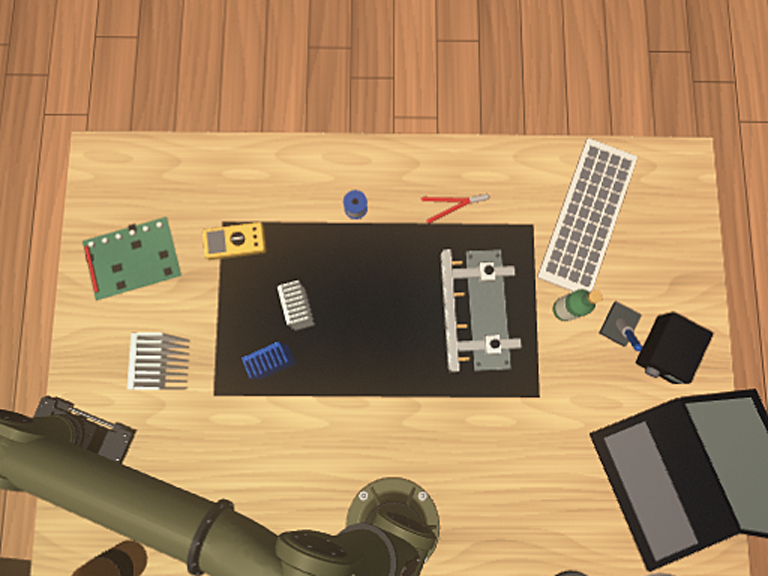

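View pics/s1.png

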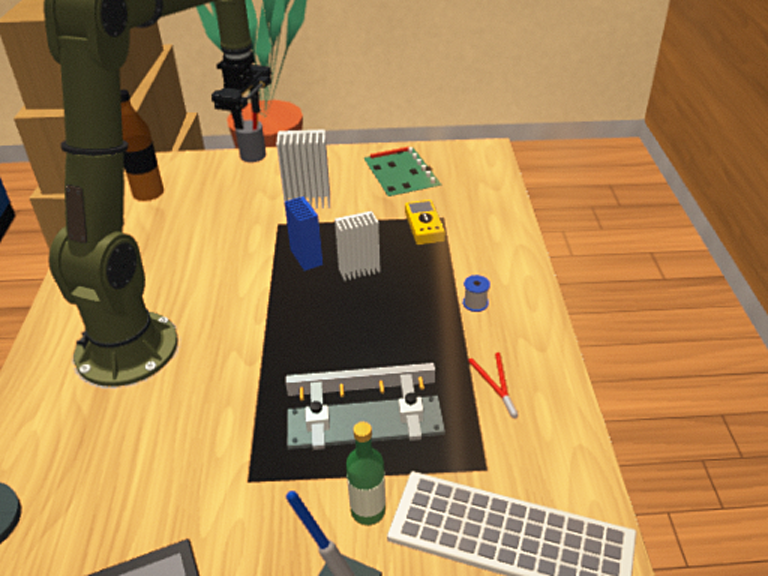

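The views show three heat-sink-like things. In 1.5x top-view pixels they are: blue at (265,360), a large silver one at (155,360), and a smaller silver one at (293,303). The smaller silver one is the target. The stop plate is at about (450,310) and its face looks left, which is +y. Next I'll take close crops to check the choice.

Run:
```python
from h import *
im=r.read_camera('top')[:,:,::-1]
cv2.imwrite('pics/t2.png',cv2.resize(im[140:270,150:350],None,fx=4,fy=4,interpolation=cv2.INTER_CUBIC))
im=r.read_camera('side')[:,:,::-1]
cv2.imwrite('pics/s2.png',cv2.resize(im[125:305,160:310],None,fx=3.3,fy=3.3,interpolation=cv2.INTER_CUBIC))
```

```text
(no output)
```

View pics/t2.png

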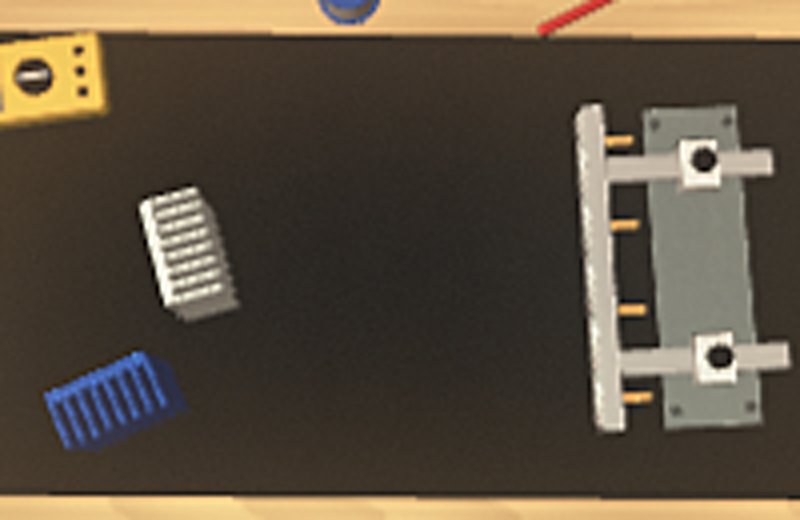

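View pics/s2.png

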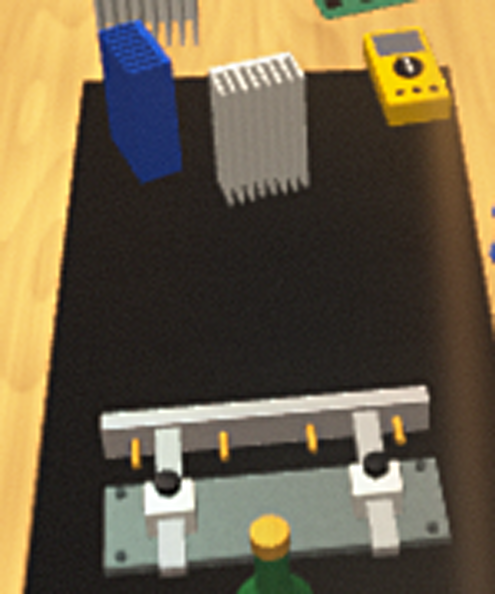

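The target stands with its flat plate on the left, from (140,203) to (168,306) in the 4x top crop. Its fins face the stop, with their edge from (195,188) to (222,290). The plate's front edge runs from (577,110) to (597,432). I'll compute poses from these.

Run:
```python
from h import *
c=lambda a:np.array(a,float)/4+[150,140]
P=pt('top',c([(140,203),(168,306),(222,290),(195,188)]),.15);print(P.round(4),np.linalg.norm(np.diff(P,axis=0),axis=1),P.mean(0))
S=lambda a:np.array(a,float)/3.3+[160,125]
print('side',pt('side',S([(211,73),(294,54),(303,80),(219,97)]),.15).round(4), pt('side',S([(229,204),(308,186)]),0).round(4))
a=lambda v:np.degrees(np.arctan2(v[1],v[0]))
for i,j in((0,1),(3,2)): print(a(P[j]-P[i]))
Q=pt('top',c([(577,110),(597,432),(603,105),(625,430)]),.040);print(Q.round(4),a(Q[1]-Q[0]),a(Q[3]-Q[2]),np.linalg.norm(Q[1]-Q[0]))
print('side plate',pt('side',S([(101,414),(429,387)]),.04).round(4))
print('spool',pt('top',np.array([(355,200)])/1.5,.06),'meter',pt('top',np.array([(204,235),(261,224),(265,252),(207,259)])/1.5,.034).round(3))
print('blue',pt('top',c([(45,393),(140,352),(165,405),(68,448)]),.12).round(3), 'bot', pt('side',np.array([(367,515)])/1.5,0))
```

```text
[[0.549  0.2688 0.15  ]
 [0.461  0.2422 0.15  ]
 [0.4749 0.1969 0.15  ]
 [0.5623 0.2222 0.15  ]] [0.09193515 0.04734109 0.09103592] [0.51177671 0.23252593 0.15      ]
side [[0.4675 0.2345 0.15  ]
 [0.5552 0.2629 0.15  ]
 [0.5632 0.2153 0.15  ]
 [0.4762 0.1917 0.15  ]] [[0.4778 0.1988 0.    ]
 [0.5648 0.2237 0.    ]]
-163.17747903929128
-163.86001811374362
[[ 0.6572 -0.1171  0.04  ]
 [ 0.3601 -0.1321  0.04  ]
 [ 0.6621 -0.1415  0.04  ]
 [ 0.362  -0.1575  0.04  ]] -177.1105539072948 -176.9494109525176 0.29746091448532225
side plate [[ 0.3636 -0.1383  0.04  ]
 [ 0.6656 -0.1231  0.04  ]]
spool [[0.78143381 0.09845591 0.06      ]] meter [[0.696 0.476 0.034]
 [0.725 0.334 0.034]
 [0.653 0.322 0.034]
 [0.635 0.465 0.034]]
blue [[0.389 0.349 0.12 ]
 [0.424 0.269 0.12 ]
 [0.379 0.246 0.12 ]
 [0.342 0.328 0.12 ]] bot [[ 0.51850989 -0.43925498  0.        ]]
```

Sizes fit: I measure about 91 x 47 mm at z = 0.15, the side view agrees, and the plate is 297 mm long. The sink centre is (0.512,0.232), its fins face about -73.5°, and the stop normal is about -87°. I'll move behind the flat face first.

```bash
python3 -m handwheel '{"claw":[0.45,0.45,0.45,0.45,0.45],"offset":[[0,0,5],[3.2,-3.8,1],[3.2,-3.8,0],[3.2,-3.8,0],[3.2,-3.8,0]],"spin":[0,-6.5,-6.5,-6.5,-6.5]}'; python3 -m handwheel '{"claw":[0.45,0.45,0.45,0.45,0.45],"offset":[[3.2,-3.8,0],[3.2,-3.8,0],[3.2,-3.8,0],[3.2,-3.6,0],[0,0,0]],"spin":[-6.5,-6.5,-6.5,-6.5,0]}'
python3 -c "
from h import *
from scipy.spatial.transform import Rotation as R
s=r.get_state();print(s['tool_pos'],R.from_quat(s['tool_rot']).as_matrix()[:,1],s['wrist_force'],s['joints'])"
```

```text
time: 0.82
tool_pos: [0.3638, 0.4526, 0.3015]
tool_rot: [0.402, 0.916, 0.0, 0.0]
wrist_force: [1.0, 0.2, -0.8]
width: 0.523
gripper_force: 0.0
time: 1.45
tool_pos: [0.4941, 0.2991, 0.3016]
tool_rot: [0.6, 0.8, -0.0, 0.001]
wrist_force: [-0.0, 0.2, -0.2]
width: 0.45
gripper_force: 0.0
[0.49413537 0.29905778 0.30161218] [9.59900282e-01 2.80340253e-01 8.89432153e-04] [-0.00924442  0.23537672 -0.16387239] [-0.82240895  0.14205269  0.25931209  1.5540005  -0.03404215  1.45009892
 -0.27735386]
```

```bash
python3 -m handwheel '{"claw":[0.45,0.45,0.45,0.45,0.45],"offset":[[0,0,-4],[0,0,-4],[0,0,-4],[0,0,-4],[0,0,0]],"spin":[0,0,0,0,0]}'; python3 -m handwheel '{"claw":[0.45,0.45,0.45,0.45,0.45],"offset":[[0.15,-0.5,0],[0.15,-0.5,0],[0.15,-0.5,0],[0.15,-0.5,0],[0.15,-0.5,0]],"spin":[0,0,0,0,0]}';  python3 -m handwheel '{"claw":[0.45,0.45,0.45,0.45,0.45],"offset":[[0.15,-0.5,0],[0.15,-0.5,0],[0.15,-0.5,0],[0.15,-0.5,0],[0.15,-0.5,0]],"spin":[0,0,0,0,0]}'
```

```text
time: 2.08
tool_pos: [0.4881, 0.3034, 0.1383]
tool_rot: [0.595, 0.803, -0.003, -0.001]
wrist_force: [0.1, -0.1, -0.4]
width: 0.452
gripper_force: 0.0
time: 2.7
tool_pos: [0.4987, 0.2787, 0.1419]
tool_rot: [0.596, 0.803, 0.0, 0.0]
wrist_force: [0.5, 0.0, 0.3]
width: 0.446
gripper_force: 0.0
time: 3.32
tool_pos: [0.5061, 0.2543, 0.1419]
tool_rot: [0.596, 0.803, 0.0, 0.0]
wrist_force: [-0.8, 2.2, 1.9]
width: 0.448
gripper_force: 1.0
```

```bash
for i in 1; do python3 -m handwheel '{"claw":[0.45,0.45,0.45,0.45,0.45],"offset":[[0.15,-0.5,0],[0.15,-0.5,0],[0.15,-0.5,0],[0.15,-0.5,0],[0.15,-0.5,0]],"spin":[0,0,0,0,0]}'; done; python3 -c "
from h import *
snap('side','s3.png',(180,90,330,290),2.5)"
```

```text
time: 3.95
tool_pos: [0.5136, 0.2283, 0.1414]
tool_rot: [0.596, 0.803, -0.0, 0.0]
wrist_force: [0.2, 0.2, 0.0]
width: 0.446
gripper_force: 0.2
```

View pics/s3.png

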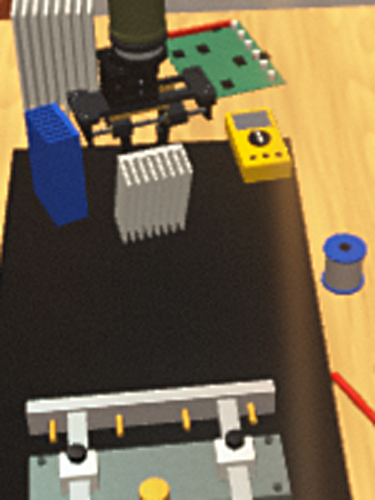

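The sink is tilting, and its fin feet are still at (125,243) in the crop, the same spot as before, so it isn't sliding. I'll keep pushing.

```bash
python3 -m handwheel '{"claw":[0.45,0.45,0.45,0.45,0.45],"offset":[[0.15,-0.5,0],[0.15,-0.5,0],[0.15,-0.5,0],[0.15,-0.5,0],[0.15,-0.5,0]],"spin":[0,0,0,0,0]}';python3 -m handwheel '{"claw":[0.45,0.45,0.45,0.45,0.45],"offset":[[0.15,-0.5,0],[0.15,-0.5,0],[0,0,0],[0,0,0],[0,0,0]],"spin":[0,0,0,0,0]}'; python3 -c "
from h import *
snap('side','s4.png',(180,90,330,290),2.5)"
```

```text
time: 4.62
tool_pos: [0.5211, 0.2037, 0.1416]
tool_rot: [0.596, 0.803, 0.0, 0.0]
wrist_force: [-0.6, 0.4, -0.4]
width: 0.454
gripper_force: 0.0
time: 5.25
tool_pos: [0.5238, 0.1944, 0.1416]
tool_rot: [0.596, 0.803, 0.0, -0.0]
wrist_force: [0.3, -0.1, 0.4]
width: 0.452
gripper_force: 0.0
```

View pics/s4.png

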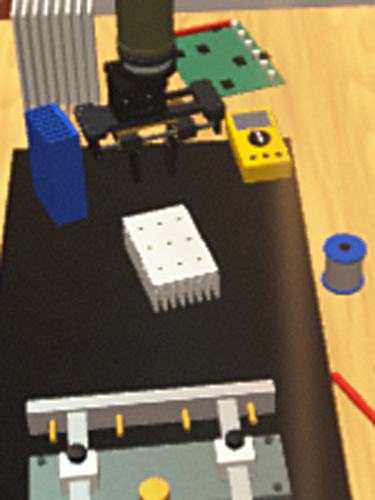

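The sink has toppled and lies flat face up. In the crop its top corners are at (123,219), (183,205), (219,269) and (153,285). I'll retreat up and back, and measure it.

```bash
python3 -m handwheel '{"claw":[0.45,0.45,0.45,0.45,0.45],"offset":[[-0.7,2.0,0],[-0.7,2.0,0],[0,0,0],[0,0,0],[0,0,0]],"spin":[0,0,0,0,0]}'
python3 - <<'E'
from h import *
S=lambda a:np.array(a,float)/2.5+[180,90]
P=pt('side',S([(123,219),(183,205),(219,269),(153,285)]),.05);print(P.round(4),np.linalg.norm(np.diff(P,axis=0),axis=1))
a=lambda v:np.degrees(np.arctan2(v[1],v[0]))
print(a(P[1]-P[0]),a(P[2]-P[3]),a(P[2]-P[1]),a(P[3]-P[0]),(P[0]+P[1])/2,(P[2]+P[3])/2)
snap('top','t3.png',(200,150,330,250),5)
E
```

```text
time: 5.92
tool_pos: [0.5105, 0.2328, 0.1416]
tool_rot: [0.597, 0.802, -0.0, 0.0]
wrist_force: [0.1, -0.9, -0.2]
width: 0.451
gripper_force: 0.0
[[0.4801 0.1897 0.05  ]
 [0.5653 0.2155 0.05  ]
 [0.6086 0.0752 0.05  ]
 [0.5199 0.0492 0.05  ]] [0.08910138 0.14680282 0.0923968 ]
16.84435193484388 16.37520924712043 -72.87672796247247 -74.16680897283312 [0.52269008 0.20262082 0.05      ] [0.56422788 0.06221028 0.05      ]
```

View pics/t3.png

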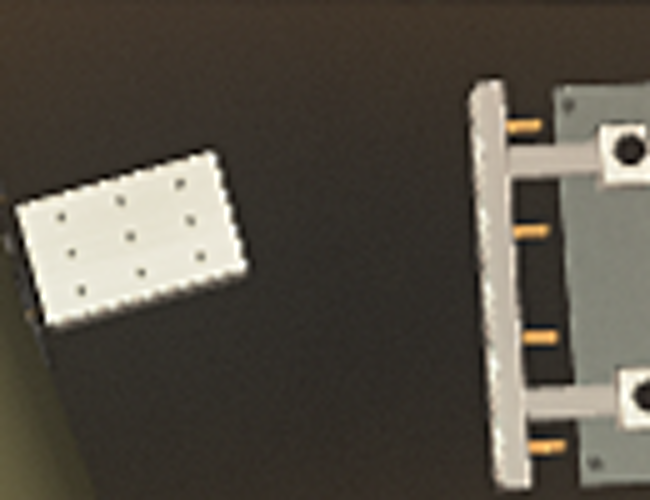

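The top view agrees: corners (18,205), (215,152), (246,268) and (50,326), with a clear run to the plate. The rear end centre is (0.523,0.203) with heading -73.5°, so about 185 mm of travel remains. I'll lower behind the rear end and start pushing, then turn gradually.

```bash
python3 -m handwheel '{"claw":[0.45,0.45,0.45,0.45,0.45],"offset":[[0.8,-0.9,0],[0,0,-5.3],[0,0,-5.3],[0,0,0],[0,0,0]],"spin":[0,0,0,0,0]}'; python3 -m handwheel '{"claw":[0.45,0.45,0.45,0.45,0.45],"offset":[[0.15,-0.5,0],[0.15,-0.5,0],[0.15,-0.5,0],[0.15,-0.5,0],[0.15,-0.5,0]],"spin":[0,0,0,0,0]}'
```

```text
time: 6.6
tool_pos: [0.5196, 0.2249, 0.0373]
tool_rot: [0.596, 0.803, 0.001, 0.001]
wrist_force: [0.9, -0.6, 1.3]
width: 0.454
gripper_force: 0.0
time: 7.22
tool_pos: [0.5261, 0.2034, 0.0377]
tool_rot: [0.595, 0.803, 0.003, -0.001]
wrist_force: [-1.1, 5.2, 4.8]
width: 0.452
gripper_force: 3.2
```

```bash
python3 -m handwheel '{"claw":[0.45,0.45,0.45,0.45,0.45],"offset":[[0.15,-0.5,0],[0.15,-0.5,0],[0.15,-0.5,0],[0.15,-0.5,0],[0.15,-0.5,0]],"spin":[-0.7,-0.7,-0.7,-0.7,-0.7]}'; python3 -m handwheel '{"claw":[0.45,0.45,0.45,0.45,0.45],"offset":[[0.12,-0.5,0],[0.12,-0.5,0],[0.12,-0.5,0],[0.12,-0.5,0],[0.12,-0.5,0]],"spin":[-0.8,-0.8,-0.8,-0.8,-0.8]}';python3 -c "
from h import *
snap('top','t4.png',(200,150,330,250),5)
snap('side','s5.png',(180,130,330,290),4)"
```

```text
time: 7.85
tool_pos: [0.5342, 0.1782, 0.0377]
tool_rot: [0.62, 0.785, 0.003, -0.0]
wrist_force: [-0.4, 5.8, 2.8]
width: 0.449
gripper_force: 2.9
time: 8.48
tool_pos: [0.5404, 0.153, 0.0376]
tool_rot: [0.647, 0.763, 0.003, 0.0]
wrist_force: [0.1, 5.3, 2.7]
width: 0.45
gripper_force: 2.9
```

View pics/s5.png

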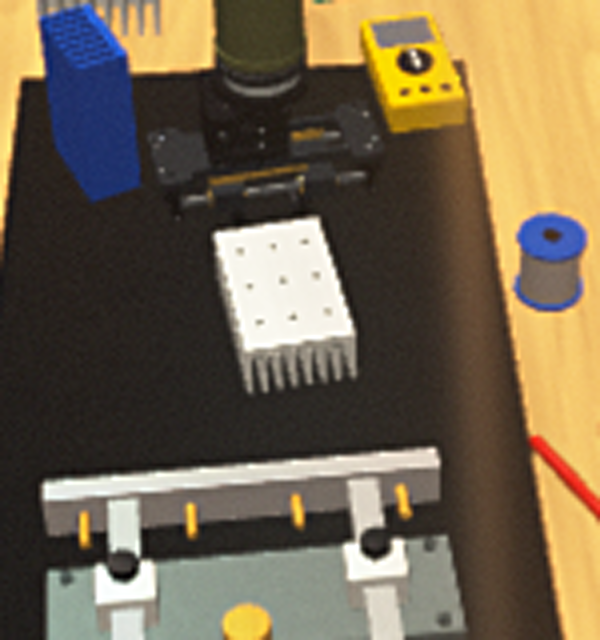

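The sink is turning with the fingers and stays flat. In the 4x crop its top corners are at (214,232), (320,217), (356,337) and (246,355). The plate's front top edge runs from (42,482) to (440,450).

Run:
```python
from h import *
from scipy.spatial.transform import Rotation as R
S=lambda a:np.array(a,float)/4+[180,130]
P=pt('side',S([(214,232),(320,217),(356,337),(246,355)]),.05);a=lambda v:np.degrees(np.arctan2(v[1],v[0]))
print(P.round(4),a(P[1]-P[0]),a(P[2]-P[3]),a(P[2]-P[1]),a(P[3]-P[0]))
Q=pt('side',S([(42,482),(440,450)]),.04);print(Q,a(Q[1]-Q[0]))
y=R.from_quat(r.get_state()['tool_rot']).as_matrix()[:,1];print('tool y',a(y))
```

```text
[[ 0.4949  0.1323  0.05  ]
 [ 0.5864  0.1462  0.05  ]
 [ 0.6084 -0.0056  0.05  ]
 [ 0.5197 -0.0208  0.05  ]] 8.654466443507003 9.695074921945281 -81.74086595975228 -80.79871617960922
[[ 0.36331302 -0.13844065  0.04      ]
 [ 0.66547755 -0.1240727   0.04      ]] 2.722368884915871
tool y 9.348122123485656
```

```bash
python3 -m handwheel '{"claw":[0.45,0.45,0.45,0.45,0.45],"offset":[[0.08,-0.5,0],[0.08,-0.5,0],[0.08,-0.5,0],[0.08,-0.5,0],[0.08,-0.5,0]],"spin":[-0.8,-0.8,-0.8,-0.8,-0.8]}'; python3 -m handwheel '{"claw":[0.45,0.45,0.45,0.45,0.45],"offset":[[0.05,-0.5,0],[0.05,-0.5,0],[0.05,-0.5,0],[0.03,-0.5,0],[0.03,-0.5,0]],"spin":[-0.8,-0.8,-0.8,0,0]}'; python3 -m handwheel '{"claw":[0.45,0.45,0.45,0.45,0.45],"offset":[[0.03,-0.5,0],[0.03,-0.5,0],[0.03,-0.5,0],[0.03,-0.5,0],[0.03,-0.5,0]],"spin":[0,0,0,0,0]}';python3 -c "
from h import *
from scipy.spatial.transform import Rotation as R
y=R.from_quat(r.get_state()['tool_rot']).as_matrix()[:,1];print(np.degrees(np.arctan2(y[1],y[0])))
snap('top','t5.png',(240,150,340,230),8)"
```

```text
time: 9.2
tool_pos: [0.5444, 0.1276, 0.0372]
tool_rot: [0.673, 0.74, 0.003, 0.0]
wrist_force: [0.8, 5.8, 3.7]
width: 0.452
gripper_force: 3.1
time: 9.82
tool_pos: [0.5461, 0.1027, 0.0371]
tool_rot: [0.688, 0.725, 0.002, -0.0]
wrist_force: [0.0, 6.9, 5.6]
width: 0.453
gripper_force: 3.5
time: 10.45
tool_pos: [0.5475, 0.0778, 0.0371]
tool_rot: [0.688, 0.725, 0.002, -0.0]
wrist_force: [-0.2, 7.9, 4.5]
width: 0.447
gripper_force: 3.5
3.0127641455744656
```

View pics/t5.png

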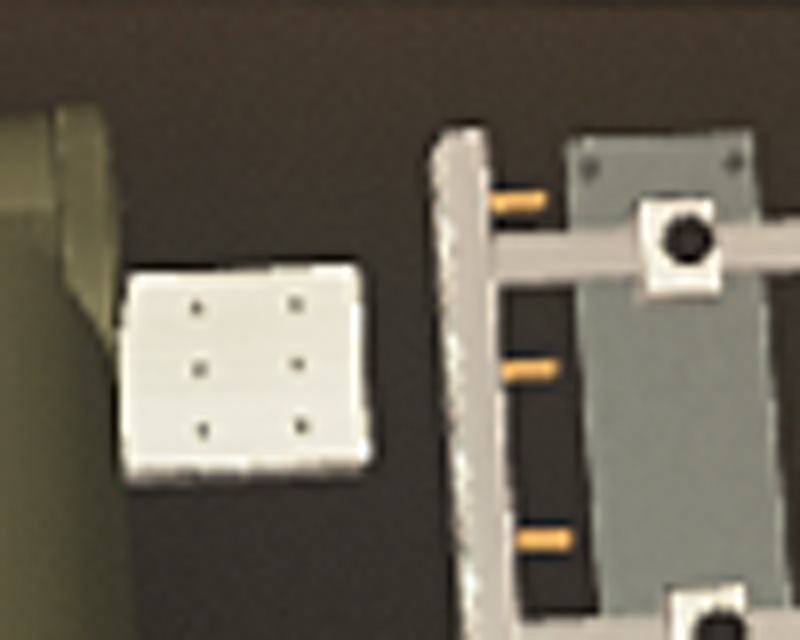

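The sink is now square. Its leading edge runs from (358,264) to (371,462) and the plate front from (432,160) to (460,600), both about 3.7°, with a gap of roughly 30 mm. I'll go in gently.

```bash
python3 -m handwheel '{"claw":[0.45,0.45,0.45,0.45,0.45],"offset":[[0.02,-0.4,0],[0.02,-0.4,0],[0.02,-0.4,0],[0.02,-0.4,0],[0.02,-0.4,0]],"spin":[0,0,0,0,0]}'; python3 -m handwheel '{"claw":[0.45,0.45,0.45,0.45,0.45],"offset":[[0.01,-0.1,0],[0.01,-0.1,0],[0.01,-0.1,0],[0.01,-0.1,0],[0.01,-0.1,0]],"spin":[0,0,0,0,0]}'
```

```text
time: 11.12
tool_pos: [0.5484, 0.0577, 0.037]
tool_rot: [0.688, 0.725, 0.002, -0.0]
wrist_force: [0.7, 6.6, 6.1]
width: 0.454
gripper_force: 3.4
time: 11.75
tool_pos: [0.5488, 0.0528, 0.037]
tool_rot: [0.688, 0.725, 0.002, -0.001]
wrist_force: [-0.9, 6.3, 4.5]
width: 0.452
gripper_force: 3.5
```

```bash
python3 -m handwheel '{"claw":[0.45,0.45,0.45,0.45,0.45],"offset":[[0,-0.1,0],[0,-0.1,0],[0,-0.1,0],[0,-0.1,0],[0,-0.1,0]],"spin":[0,0,0,0,0]}'
```

```text
time: 12.38
tool_pos: [0.549, 0.0477, 0.037]
tool_rot: [0.688, 0.725, 0.002, -0.0]
wrist_force: [-0.1, 7.0, 4.5]
width: 0.452
gripper_force: 3.4
```

```bash
python3 -m handwheel '{"claw":[0.45,0.45,0.45,0.45,0.45],"offset":[[0,-0.1,0],[0,-0.1,0],[0,-0.1,0],[0,-0.1,0],[0,-0.1,0]],"spin":[0,0,0,0,0]}'
```

```text
time: 13.0
tool_pos: [0.549, 0.0427, 0.037]
tool_rot: [0.688, 0.725, 0.002, -0.0]
wrist_force: [-0.7, 7.2, 5.5]
width: 0.449
gripper_force: 3.4
```

```bash
python3 -m handwheel '{"claw":[0.45,0.45,0.45,0.45,0.45],"offset":[[0,-0.1,0],[0,-0.1,0],[0,-0.1,0],[0,0,0],[0,0,0]],"spin":[0,0,0,0,0]}'
```

```text
time: 13.62
tool_pos: [0.549, 0.0394, 0.0369]
tool_rot: [0.688, 0.725, 0.002, -0.0]
wrist_force: [-0.6, 6.4, 5.0]
width: 0.447
gripper_force: 3.1
```

```bash
python3 -m handwheel '{"claw":[0.45,0.45,0.45,0.45,0.45],"offset":[[0,-0.1,0],[0,-0.1,0],[0,-0.1,0],[0,0,0],[0,0,0]],"spin":[0,0,0,0,0]}'
```

```text
time: 14.25
tool_pos: [0.549, 0.0365, 0.0369]
tool_rot: [0.688, 0.725, 0.002, -0.0]
wrist_force: [0.5, 6.6, 5.4]
width: 0.452
gripper_force: 3.1
```

```bash
python3 -m handwheel '{"claw":[0.45,0.45,0.45,0.45,0.45],"offset":[[0,-0.1,0],[0,-0.1,0],[0,-0.1,0],[0,0,0],[0,0,0]],"spin":[0,0,0,0,0]}'
```

```text
time: 14.88
tool_pos: [0.549, 0.0362, 0.037]
tool_rot: [0.688, 0.726, 0.003, -0.001]
wrist_force: [-0.7, 10.8, 4.1]
width: 0.45
gripper_force: 5.6
```

The sink has met the plate: TCP stopped at y = 0.036 and the force rose. I'll press to 13-14 N.

```bash
python3 -m handwheel '{"claw":[0.45,0.45,0.45,0.45,0.45],"offset":[[0,-0.1,0],[0,-0.05,0],[0,0,0],[0,0,0],[0,0,0]],"spin":[0,0,0,0,0]}'
```

```text
time: 15.5
tool_pos: [0.5489, 0.0361, 0.037]
tool_rot: [0.688, 0.726, 0.003, -0.002]
wrist_force: [-0.2, 13.3, 4.5]
width: 0.452
gripper_force: 6.8
```

```bash
python3 -m handwheel '{"claw":[0.45,0.45,0.45,0.45,0.45],"offset":[[0,-0.05,0],[0,0,0],[0,0,0],[0,0,0],[0,0,0]],"spin":[0,0,0,0,0]}'
```

```text
time: 16.12
tool_pos: [0.5488, 0.0361, 0.037]
tool_rot: [0.687, 0.726, 0.004, -0.002]
wrist_force: [-2.0, 13.9, 4.6]
width: 0.452
gripper_force: 7.3
```

```bash
python3 -m handwheel '{"claw":[0.45,0.45,0.45,0.45,0.45],"offset":[[0,-0.05,0],[0,0,0],[0,0,0],[0,0,0],[0,0,0]],"spin":[0,0,0,0,0]}'; python3 -m handwheel '{"claw":[0.45,0.45,0.45,0.45,0.45],"offset":[[0,0,0],[0,0,0],[0,0,0],[0,0,0],[0,0,0]],"spin":[0,0,0,0,0]}'
python3 -m handwheel '{"claw":[0.45,0.45,0.45,0.45,0.45],"offset":[[0,0.3,0],[0,0.4,0],[0,0.6,0],[0,1.5,0],[0,2,0]],"spin":[0,0,0,0,0]}';python3 -m handwheel '{"claw":[0.45,0.45,0.45,0.45,0.45],"offset":[[0,2,5],[0,2,5],[0,1,5],[0,0,0],[0,0,0]],"spin":[0,0,0,0,0]}'; python3 -c "
from h import *
snap('top','t6.png',(230,150,330,225),8)"
```

```text
time: 16.75
tool_pos: [0.5488, 0.036, 0.037]
tool_rot: [0.687, 0.726, 0.004, -0.002]
wrist_force: [-1.0, 14.8, 5.3]
width: 0.449
gripper_force: 7.7
time: 17.38
tool_pos: [0.5488, 0.036, 0.037]
tool_rot: [0.687, 0.726, 0.004, -0.002]
wrist_force: [-0.5, 15.2, 4.7]
width: 0.452
gripper_force: 7.7
time: 18.0
tool_pos: [0.5478, 0.0766, 0.0353]
tool_rot: [0.689, 0.724, -0.0, 0.0]
wrist_force: [0.1, -0.5, 0.3]
width: 0.451
gripper_force: 0.0
time: 18.62
tool_pos: [0.5475, 0.1265, 0.1849]
tool_rot: [0.689, 0.725, -0.001, -0.0]
wrist_force: [-0.0, -0.7, -0.1]
width: 0.451
gripper_force: 0.0
```

View pics/t6.png

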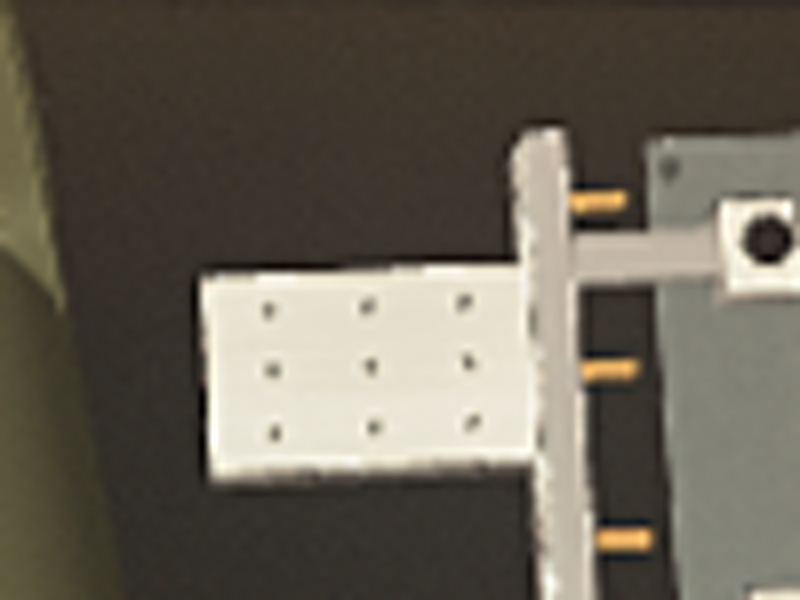

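The leading edge, about (521,264) to (536,462), lies flush along the plate. The upper screw is at (598,200), which is the same spot as before the press once the 80 px crop shift is taken off, so the stop hasn't moved.

```bash
python3 -c "
from cell import r
print(r.close_job())"
```

```text
the job is handed in; nothing more can be done
None
```

I toppled the small silver heat sink onto its fins, slid it square and flush onto the face plate, pressed it at 13–15 N for about two seconds, released it and handed the job in; the last picture shows it flush with the stop not visibly shifted, and no verdict was returned.

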